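Line the play balls up by size on the shelf rail

TASK

Line up the four balls by size in the brass cups on the wooden rail, one ball seated in each cup: the smallest next to the red peg, then growing steadily to the largest at the white peg. Leave the amber candle glass among them standing where it is.

Things in the scene. Friction and masses are not known exactly. Their poses are not given: they have to be found in the camera images.
- green_marble: green glass marble, the smallest of the four balls: a rigid sphere 28 mm in diameter, about 30 g; origin at its centre, axes turn as it rolls. It starts on a fixed black rubber ring (32 mm across, 20 mm hole, 5 mm tall) that lies on the shelf top z = 0 and stops it rolling; any ball may be on any of the four rings
- wooden_ball: pale wooden ball, second smallest of the four balls: a rigid sphere 37 mm in diameter, about 20 g; origin at its centre, axes turn as it rolls. It starts on a fixed black rubber ring (32 mm across, 20 mm hole, 5 mm tall) that lies on the shelf top z = 0 and stops it rolling; any ball may be on any of the four rings
- pink_ball: pink silicone ball, second largest of the four balls: a rigid sphere 47 mm in diameter, about 55 g; origin at its centre, axes turn as it rolls. It starts on a fixed black rubber ring (32 mm across, 20 mm hole, 5 mm tall) that lies on the shelf top z = 0 and stops it rolling; any ball may be on any of the four rings
- blue_ball: blue rubber ball, the largest of the four balls: a rigid sphere 58 mm in diameter, about 70 g; origin at its centre, axes turn as it rolls. It starts on a fixed black rubber ring (32 mm across, 20 mm hole, 5 mm tall) that lies on the shelf top z = 0 and stops it rolling; any ball may be on any of the four rings
- cup1: brass ring cup at one end of the row: one of four alike in a straight row cup1, cup2, cup3, cup4 at 72 mm spacing on a wooden rail (370 x 75 x 12 mm, fixed, top at z = 12 mm). Ring 34 mm across, 22 mm hole, 6 mm tall, top at z = 18 mm; fixed. A ball sits in the hole's rim. Origin: centre of its underside, on the rail's top; z up, y along the row from cup1 towards cup4, x across the row
- cup2: brass ring cup second, next to cup1: one of four alike in a straight row cup1, cup2, cup3, cup4 at 72 mm spacing on a wooden rail (370 x 75 x 12 mm, fixed, top at z = 12 mm). Ring 34 mm across, 22 mm hole, 6 mm tall, top at z = 18 mm; fixed. A ball sits in the hole's rim. Origin: centre of its underside, on the rail's top; z up, y along the row from cup1 towards cup4, x across the row
- cup3: brass ring cup third, next to cup4: one of four alike in a straight row cup1, cup2, cup3, cup4 at 72 mm spacing on a wooden rail (370 x 75 x 12 mm, fixed, top at z = 12 mm). Ring 34 mm across, 22 mm hole, 6 mm tall, top at z = 18 mm; fixed. A ball sits in the hole's rim. Origin: centre of its underside, on the rail's top; z up, y along the row from cup1 towards cup4, x across the row
- cup4: brass ring cup at the other end of the row: one of four alike in a straight row cup1, cup2, cup3, cup4 at 72 mm spacing on a wooden rail (370 x 75 x 12 mm, fixed, top at z = 12 mm). Ring 34 mm across, 22 mm hole, 6 mm tall, top at z = 18 mm; fixed. A ball sits in the hole's rim. Origin: centre of its underside, on the rail's top; z up, y along the row from cup1 towards cup4, x across the row
- red_peg: red upright peg, 20 mm across and 28 mm tall, fixed on the rail at one end of the row, 57 mm from the end cup's centre (a white peg like it stands at the other end; which end is red varies). Origin: centre of its underside, on the rail's top
- candle_glass: small open amber glass candle holder, 48 mm across, 50 mm tall, loose on the shelf among the balls, about 90 g. To be left alone. Origin: centre of its underside

How it is judged (in metres and radians):
At the end, for the whole second after the job is handed in: From the red peg to the white peg the cups hold the green marble, wooden ball, pink ball and blue ball, each within 8 mm of its cup's centre and seated (no more than 4 mm above its resting height), all at rest (under 20 mm/s); the candle glass stands within 30 mm of where it began (((horizontal distance between red_peg and cup1 below 0.1 m and horizontal distance between green_marble and cup1 below 0.008 m and z of green_marble in the frame of cup1 below 0.0187 m and horizontal distance between wooden_ball and cup2 below 0.008 m and z of wooden_ball in the frame of cup2 below 0.0249 m and horizontal distance between pink_ball and cup3 below 0.008 m and z of pink_ball in the frame of cup3 below 0.0308 m and horizontal distance between blue_ball and cup4 below 0.008 m and z of blue_ball in the frame of cup4 below 0.0368 m) or (horizontal distance between red_peg and cup4 below 0.1 m and horizontal distance between green_marble and cup4 below 0.008 m and z of green_marble in the frame of cup4 below 0.0187 m and horizontal distance between wooden_ball and cup3 below 0.008 m and z of wooden_ball in the frame of cup3 below 0.0249 m and horizontal distance between pink_ball and cup2 below 0.008 m and z of pink_ball in the frame of cup2 below 0.0308 m and horizontal distance between blue_ball and cup1 below 0.008 m and z of blue_ball in the frame of cup1 below 0.0368 m)) and linear speed of each of green_marble, wooden_ball, pink_ball, blue_ball below 0.02 m/s and distance of candle_glass from where it was at the start of the episode below 0.03 m); the robot touches nothing.
It fails at once if the candle glass is knocked over or pushed 30 mm or more from its place (distance of candle_glass from where it was at the start of the episode above 0.03 m or angle between candle_glass's own z axis and vertical above 0.5 rad).
It also fails if it takes over 99 s, if anything falls off the work surface, if the arm or the gripper's body presses on something with over 40 N, if the wrist force passes 120 N, or if a joint passes its speed limit or range.

ROBOT

A 6-joint arm with a two-finger parallel gripper is mounted at the origin on the work surface. World frame = base frame: x ahead of the robot, y to its left, z up, the work surface at z = 0. Lengths are in m, angles in degrees, forces in N, time in s.
With the tool pointing down it reaches from about 0.25 to 0.725 m from the base axis. Payload 9.7 kg.
Tool frame: the origin (TCP) lies on the mounting face of the last link; the fingertips stand 173 mm ahead of it and the grasp point (between the pads) lies 155 mm ahead of it; z points along the fingers, y is the line along which they close (so a half turn about z gives the same grasp; the last joint's range is limited). The gripper opens to 85 mm and grips with 20 to 120 N. Pads are 22 mm wide; open, the fingers measure 114 mm over their backs; the gripper's body (76 mm by 85 mm) begins 54 mm behind the grasp point. The pads swing forward as they close: fully open they stand 13 mm farther back than shut.
Start: joints at [71.963, 4.979, 10.078, 95.1, 0, 90], TCP at [0.17, 0.523, 0.405] pointing down, gripper open.
Joint ranges: [-179.16, 179.16], [-48.56, 103.87], [-65.8, 70.77], [-126.05, 130.52], [-82.76, 87.17], [-180, 180]. Speed limits (degrees/s): [127.2, 127.2, 147.25, 180, 180, 180].

INTERFACE

Orientations are given as [roll, pitch, yaw] about the fixed x, y, z axes, in that order (R = Rz(yaw) Ry(pitch) Rx(roll)).
In Python, from workcell import bot, camera, camera_model, outline_of, pinpoint gives the robot as it stands.
- The arm moves only by the tool move_arm, never from a script. Its arguments are lists of equal length, an entry for each row: "jaw": the closure, from 0 (fully open) to 1 (shut); "delta_pos": the shift along the world's x, y, z in m, a list of three; "yaw": the turn about the world's z in rad. In form: {"jaw": [jaw, ...], "delta_pos": [[dx, dy, dz], ...], "yaw": [yaw, ...]}. A call has 1 to 10 rows; each row shifts and turns the commanded pose from where the row before left it; what a row does not reach is not made up. A row lasts 1/12 s, in which the tool goes at most 41.7 mm and 7.16 degrees, less where a joint would pass 70% of its speed; a pose out of reach is approached as far as the arm can. A call with a gripper value outside its range is refused whole. The fingers move at their own pace and stop on an object; "force" is the grip in N (left out, the last holds). Time passes only in rows, so rows that do not move let the fingers close. It gives the time, the measured TCP pose, the force, the opening and the grip force at its end, in the units of the state.
- bot.get_obs(): the state, without advancing time (a new reading comes with each control period).
- camera(name): name is "scene" or "side" or "wrist"; returns the picture (400x640x3 uint8, red, green, blue); there is no depth.
- camera_model(name): a dict with "fx", "fy", "cx", "cy" (pixels), "R" (3x3) and "t" (3): a world point X has camera coordinates R X + t. Camera axes: x right, y down, z forward; pixel columns grow to the right and rows downward; lengths in m; the calibration is good to about 2 mm. A picture is of the moment at which its call begins: read the wrist's pose just before it. camera_model takes no time and is no camera call; for the wrist camera it gives the pose at the moment of the call.
- bot.job_done(): hands the job in; it is judged then, once.
Trained networks look in the newest picture that a camera, given by its name, has taken for a name from the list of things; names that differ only in an ending like _2 or _b are one class to them, and where a whole thing is asked for, a point or a joint stands for the part that bears it (a point fixed in the world has none). Each returns a list of dicts, best first, with "confidence" (0 to 1); they miss things now and then, are a little off and sometimes report something else, mostly with a low value. They report only what shows in the picture. A call takes as long as a camera call.
- outline_of(camera, thing): "mask" (400x640 bool, what is visible of it) and "xy" ([column, row] in pixels, amid what is visible of it).
- pinpoint(camera, thing): "xy" ([column, row] in pixels: a listed point, or the origin of a listed thing).
The state is a dict: "time": time; "q": joint angles; "qd": joint speeds; "joint_efforts": joint torques, N m; "ee_pos": TCP position; "tcp_rot": TCP orientation; "wrist_force": force on the tool from outside, world axes, zero at the start; "torque": the same for the moment, N m; "opening": finger opening in m; "grasp_force": force on a finger pad.
Only numpy, scipy, OpenCV 4.12 (cv2) and the standard library are available. Lean on these libraries where they do the work, as an engineer would, in place of code of your own. Each camera call takes 0.05 s, during which the arm holds its last target. There are 200 camera calls.

## Working session

There is one attempt and no reset: what is moved stays moved. The work goes in short steps, Python scripts to look and compute and a tool call to move; the robot and the scene stay as the last step left them, time stands still between calls to the robot, and variables do not carry over. Pictures are saved under pics/ and viewed, at most 14 in all, crops included, and the job is handed in when it is done.

Besides the shell and the picture viewer there is one more tool, called after "Call:" by a JSON object that holds its "fn" and its "kwargs". move_arm: Moves the arm, as the interface text tells. Its arguments: {"type":"object","properties":{"jaw":{"type":"array"},"delta_pos":{"type":"array"},"yaw":{"type":"array"},"force":{"type":"number"}},"required":["jaw","delta_pos","yaw"]}

```bash
mkdir -p pics; ls; cat > h.py <<'E'
from workcell import bot, camera, camera_model, outline_of, pinpoint
import numpy as np, cv2
def ray(cam,xy,z):
    m=camera_model(cam);R=np.array(m["R"]);t=np.array(m["t"])
    d=R.T@np.array([(xy[0]-m["cx"])/m["fx"],(xy[1]-m["cy"])/m["fy"],1]);c=-R.T@t
    return c+d*(z-c[2])/d[2]
def tri(obs):
    A=np.zeros((3,3));b=np.zeros(3)
    for cam,xy in obs:
        m=camera_model(cam);R=np.array(m["R"]);t=np.array(m["t"])
        d=R.T@np.array([(xy[0]-m["cx"])/m["fx"],(xy[1]-m["cy"])/m["fy"],1]);d/=np.linalg.norm(d);c=-R.T@t
        P=np.eye(3)-np.outer(d,d);A+=P;b+=P@c
    return np.linalg.solve(A,b)
def save(cam,name):
    im=camera(cam);cv2.imwrite("pics/"+name,im[:,:,::-1]);return im
E
python3 - <<'E'
from h import *
print(bot.get_obs())
Z=dict(green_marble=.0148,wooden_ball=.0206,pink_ball=.0263,blue_ball=.0322,candle_glass=0,cup1=.012,cup2=.012,cup3=.012,cup4=.012,red_peg=.012)
for c in("scene","side","wrist"):
    save(c,c+"0.png")
    for n,z in Z.items():
        for r in pinpoint(c,n)[:4 if n=="cup1" else 2]:
            print(c,n,np.round(r["xy"],1),round(r["confidence"],2),np.round(ray(c,r["xy"],z),4))
E
```

```text
pics
{'time': 0.0, 'q': array([7.19618735e+01, 5.01118491e+00, 1.00345380e+01, 9.50988876e+01,
       8.82300827e-04, 8.99985453e+01]), 'qd': array([-0.02913382, -0.04836019, -0.04842885, -0.10815713, -0.12088203,
        0.04165421]), 'joint_efforts': array([-2.35422296e-03, -5.20396113e+01,  4.64800394e+01,  1.66709803e-02,
       -3.58366162e-05, -1.49655716e-05]), 'ee_pos': array([0.17030724, 0.52297299, 0.40398285]), 'tcp_rot': array([-1.79924465e+02, -8.84217827e-04,  1.61963327e+02]), 'wrist_force': array([-0.10286607, -1.05373196,  0.27262374]), 'torque': array([ 0.04109214, -0.0114731 , -0.03547928]), 'grasp_force': 0.0, 'opening': 0.08542959158451909}
scene green_marble [243. 302.] 0.62 [ 0.6575 -0.1468  0.0148]
scene green_marble [420.1 174.7] 0.55 [0.4353 0.2783 0.0148]
scene wooden_ball [251.4 205.8] 0.64 [ 0.4426 -0.0891  0.0206]
scene pink_ball [172.3 224.2] 0.73 [ 0.4613 -0.2279  0.0263]
scene blue_ball [351.7 191.4] 0.79 [0.4729 0.0992 0.0322]
scene candle_glass [298.1 191.5] 0.87 [0.3937 0.0165 0.    ]
scene cup1 [361.3 258.1] 0.77 [0.6282 0.0478 0.012 ]
scene cup1 
[... 838 characters left out ...]
dle_glass [256.5 235.4] 0.7 [0.3944 0.0206 0.    ]
side cup1 [362.9 201.5] 0.66 [ 0.6469 -0.0182  0.012 ]
side cup1 [337.1 188.3] 0.57 [0.6187 0.0505 0.012 ]
side cup1 [381.6 221.3] 0.5 [ 0.6475 -0.0902  0.012 ]
side cup1 [321.  174.9] 0.37 [0.6096 0.1131 0.012 ]
side cup2 [362.9 201.5] 0.66 [ 0.6469 -0.0182  0.012 ]
side cup2 [337.1 188.3] 0.57 [0.6187 0.0505 0.012 ]
side cup3 [362.9 201.5] 0.66 [ 0.6469 -0.0182  0.012 ]
side cup3 [337.1 188.3] 0.57 [0.6187 0.0505 0.012 ]
side cup4 [362.9 201.5] 0.66 [ 0.6469 -0.0182  0.012 ]
side cup4 [337.1 188.3] 0.57 [0.6187 0.0505 0.012 ]
side red_peg [398.9 237.1] 0.59 [ 0.6523 -0.1451  0.012 ]
side red_peg [344.7 302. ] 0.34 [ 0.4707 -0.2186  0.012 ]
```

View pics/scene0.png

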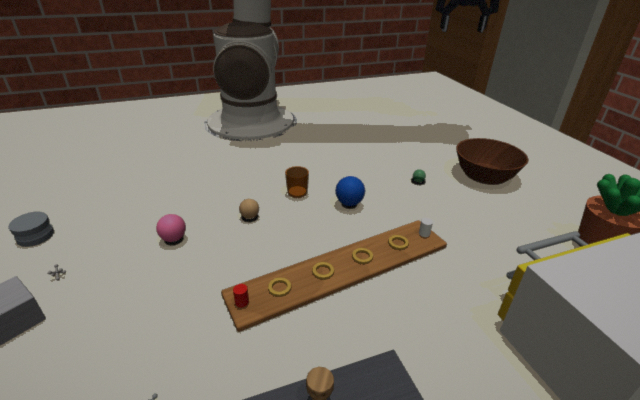

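View pics/side0.png

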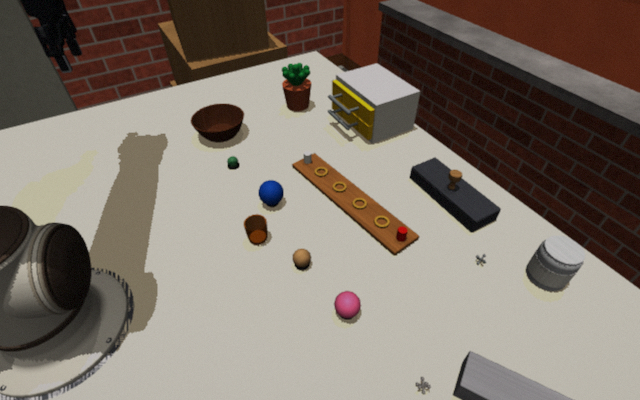

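View pics/wrist0.png

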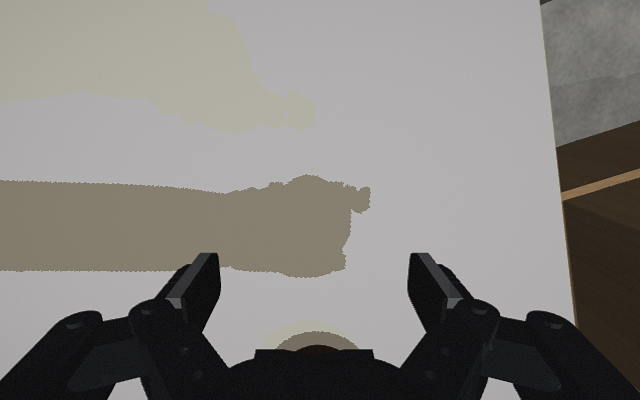

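The scene view shows the red peg at (241,296), white peg at (426,228), and four cups between. The balls are pink (171,228), wood (249,208), blue (350,190) and green (419,175), with the candle at (297,182). The side view agrees, and the wrist view shows none of them yet. Next I refine the positions using masks.

```bash
cat >> h.py <<'E'
ZB=dict(green_marble=.0148,wooden_ball=.0206,pink_ball=.0263,blue_ball=.0322)
def center(c,n,near=None):
    best=None
    for r in outline_of(c,n):
        ys,xs=np.nonzero(r["mask"]); 
        if len(xs)==0: continue
        cx=np.array([(xs.min()+xs.max())/2,(ys.min()+ys.max())/2])
        yield cx,r["confidence"],len(xs)
E
python3 - <<'E'
from h import *
for n,z in ZB.items():
    ob=[]
    for c in("scene","side"):
        camera(c)
        L=list(center(c,n))
        for cx,cf,k in L[:2]: print(c,n,cx,round(cf,2),k,np.round(ray(c,cx,z),4))
        if L: ob.append((c,L[0][0]))
    if len(ob)==2: print("  tri",np.round(tri(ob),4))
for c in("scene","side"):
    for n in("cup1","red_peg"):
        for cx,cf,k in list(center(c,n))[:5]: print(c,n,cx,round(cf,2),k,np.round(ray(c,cx,.015 if n=="cup1" else .026),4))
m=camera_model("wrist");R=np.array(m["R"]);print(-R.T@np.array(m["t"]),R,m["fx"],m["cx"])
E
```

```text
scene green_marble [419.  175.5] 0.67 129 [0.4375 0.2742 0.0148]
scene green_marble [322.5 270.5] 0.58 249 [ 0.6365 -0.0215  0.0148]
side green_marble [232.5 161.5] 0.53 81 [0.4346 0.2739 0.0148]
  tri [0.4351 0.276  0.0131]
scene wooden_ball [248.5 208.5] 0.53 316 [ 0.4493 -0.0958  0.0206]
side wooden_ball [301.5 257.5] 0.58 267 [ 0.4459 -0.0956  0.0206]
  tri [ 0.4465 -0.095   0.0189]
scene pink_ball [170.5 227.5] 0.89 660 [ 0.4697 -0.2311  0.0263]
side pink_ball [347.5 305. ] 0.93 560 [ 0.4669 -0.2329  0.0263]
  tri [ 0.4675 -0.2317  0.0245]
scene blue_ball [349.5 190.5] 0.66 689 [0.4686 0.0964 0.0322]
side blue_ball [271.  193.5] 0.82 473 [0.4658 0.0938 0.0322]
  tri [0.4666 0.097  0.0301]
scene cup1 [278.5 287. ] 0.81 299 [ 0.6471 -0.0934  0.015 ]
scene cup1 [322.5 270.5] 0.71 252 [ 0.6367 -0.0215  0.015 ]
scene cup1 [362.5 255. ] 0.69 239 [0.6251 0.0511 0.015 ]
scene cup1 [398. 242.] 0.54 179 [0.6155 0.1213 0.015 ]
scene cup1 [170.5 227.5] 0.4 671 [ 0.4542 -0.2325  0.015 ]
scene red_peg [240.5 296. ] 0.86 331 [ 0.656 -0.149  0.026]
side cup1 [382. 222.] 0.65 110 [ 0.6451 -0.0944  0.015 ]
side cup1 [339.5 187. ] 0.48 92 [0.6243 0.0488 0.015 ]
side cup1 [359.5 203. ] 0.47 63 [ 0.6355 -0.0207  0.015 ]
side red_peg [402. 234.] 0.41 134 [ 0.6541 -0.15    0.026 ]
[0.10069283 0.54531121 0.37391635] [[ 3.08722044e-01  9.51152231e-01 -3.65168782e-04]
 [ 9.11880452e-01 -2.95866108e-01  2.84494792e-01]
 [ 2.70489815e-01 -8.81628040e-02 -9.58677516e-01]] 319.4170489801912 313.6849595616774
```

Call:
{"fn": "move_arm", "kwargs": {"jaw": [0, 0, 0, 0, 0, 0, 0, 0, 0, 0], "delta_pos": [[0.025, -0.02, 0], [0.025, -0.02, 0], [0.025, -0.02, 0], [0.025, -0.02, 0], [0.025, -0.02, 0], [0.025, -0.02, 0], [0.025, -0.02, 0], [0.025, -0.02, 0], [0.025, -0.02, 0], [0, -0.02, 0]], "yaw": [-0.112, -0.112, -0.112, -0.112, -0.112, -0.112, -0.112, -0.112, -0.112, -0.112], "force": 25}}

```text
time: 3.48
ee_pos: [0.3982, 0.3217, 0.4039]
tcp_rot: [180.0, 0.0, 97.4]
wrist_force: [0.1, 0.8, 0.7]
opening: 0.0852
grasp_force: 0.0
```

```bash
python3 - <<'E'
from h import *
save("wrist","w1.png")
for n,z in ZB.items():
    for cx,cf,k in list(center("wrist",n))[:2]: print(n,cx,round(cf,2),k,np.round(ray("wrist",cx,z),4))
for cx,cf,k in list(center("wrist","cup1"))[:5]: print("cup",cx,round(cf,2),k,np.round(ray("wrist",cx,.015),4))
for r in pinpoint("wrist","candle_glass"): print(r, ray("wrist",r["xy"],0))
E
```

```text
green_marble [338.5 212.5] 0.6 430 [0.4313 0.2731 0.0148]
blue_ball [343.5 338.5] 0.71 880 [0.4623 0.1142 0.0322]
```

View pics/w1.png

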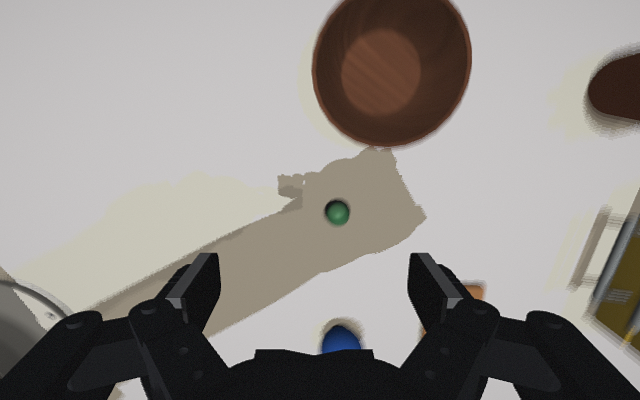

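The wrist view shows green at (338,212), blue at (343,338), and the bowl with its near edge at about (370,148). I check the bowl clearance.

```bash
python3 - <<'E'
from h import *
for z in(.03,.05,.07):
    print(z,[np.round(ray("wrist",p,z)[:2],3) for p in((355,143),(380,149),(410,143),(315,75),(470,60))],[np.round(ray("scene",p,z)[:2],3) for p in((456,155),(525,158),(490,145))], np.round(ray("side",(193,122),z)[:2],3),np.round(ray("side",(244,126),z)[:2],3))
E
```

```text
0.03 [array([0.433, 0.362]), array([0.461, 0.359]), array([0.492, 0.37 ]), array([0.382, 0.423]), array([0.532, 0.458])] [array([0.406, 0.388]), array([0.468, 0.53 ]), array([0.389, 0.499])] [0.394 0.487] [0.515 0.392]
0.05 [array([0.43 , 0.364]), array([0.457, 0.361]), array([0.485, 0.371]), array([0.382, 0.421]), array([0.524, 0.455])] [array([0.437, 0.36 ]), array([0.495, 0.495]), array([0.421, 0.465])] [0.39  0.454] [0.507 0.361]
0.07 [array([0.428, 0.366]), array([0.452, 0.363]), array([0.479, 0.373]), array([0.382, 0.42 ]), array([0.515, 0.451])] [array([0.468, 0.332]), array([0.523, 0.46 ]), array([0.452, 0.432])] [0.385 0.42 ] [0.498 0.331]
```

Call:
{"fn": "move_arm", "kwargs": {"jaw": [0.2, 0.4, 0.4, 0.4, 0.4, 0.4], "delta_pos": [[0.018, -0.024, -0.02], [0.018, -0.024, -0.03], [0, 0, -0.04], [0, 0, -0.03], [0, 0, -0.02], [0, 0, 0]], "yaw": [0.012, 0, 0, 0, 0, 0]}}

```text
time: 4.33
ee_pos: [0.4296, 0.2754, 0.2606]
tcp_rot: [-179.6, 0.2, 98.6]
wrist_force: [0.1, 0.4, -0.3]
opening: 0.0516
grasp_force: 0.0
```

```bash
python3 - <<'E'
from h import *
save("wrist","w2.png")
for cx,cf,k in list(center("wrist","green_marble"))[:2]: print(cx,cf,k,np.round(ray("wrist",cx,.0148),4))
o=bot.get_obs();print(o["ee_pos"],o["tcp_rot"])
E
```

```text
[322. 211.] 0.87 1175 [0.4361 0.2744 0.0148]
[0.43062327 0.27600289 0.26548878] [-1.79958585e+02  1.67441895e-02  9.85783075e+01]
```

View pics/w2.png

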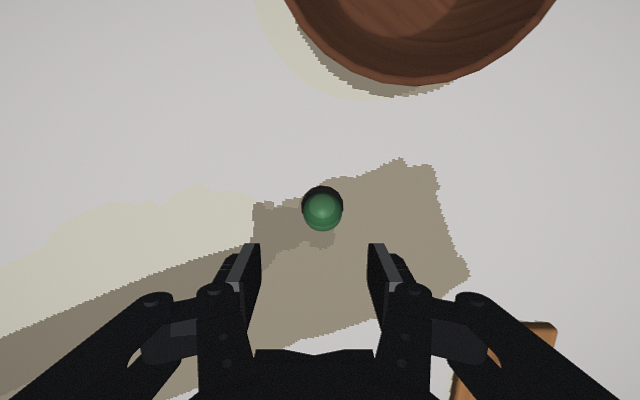

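Green sits between the pads at (322,211), which maps to (0.436, 0.274).

Call:
{"fn": "move_arm", "kwargs": {"jaw": [0.4, 0.4, 0.4, 0.4, 0.5, 0.7, 0.9, 1, 1, 1], "delta_pos": [[0.0055, -0.0015, -0.025], [0, 0, -0.03], [0, 0, -0.02], [0, 0, -0.01], [0, 0, 0], [0, 0, 0], [0, 0, 0], [0, 0, 0], [0, 0, 0], [0, 0, 0]], "yaw": [0, 0, 0, 0, 0, 0, 0, 0, 0, 0], "force": 25}}

```text
time: 5.27
ee_pos: [0.4359, 0.2742, 0.1824]
tcp_rot: [-179.9, -0.1, 98.5]
wrist_force: [-7.6, -1.2, 3.5]
opening: 0.0262
grasp_force: 24.4
```

Call:
{"fn": "move_arm", "kwargs": {"jaw": [1, 1, 1, 1, 1, 1, 1, 1, 1, 1], "delta_pos": [[0, 0, 0.02], [0, 0, 0.04], [0.01, -0.015, 0.035], [0.018, -0.032, 0.015], [0.018, -0.032, 0.01], [0.018, -0.032, 0], [0.018, -0.032, 0], [0.018, -0.032, 0], [0.018, -0.032, 0], [0.018, -0.032, 0]], "yaw": [0, 0, 0, 0, 0, 0, 0, 0, 0, 0]}}

```text
time: 6.1
ee_pos: [0.5733, 0.0332, 0.3031]
tcp_rot: [179.8, 0.0, 98.5]
wrist_force: [0.3, 0.2, -0.2]
opening: 0.0261
grasp_force: 24.8
```

Call:
{"fn": "move_arm", "kwargs": {"jaw": [1, 1, 1, 1, 1, 1, 1], "delta_pos": [[0.018, -0.032, 0], [0.018, -0.032, 0], [0.018, -0.032, 0], [0.014, -0.024, 0], [0.006, -0.008, 0], [0, 0, 0], [0, 0, 0]], "yaw": [0, 0, 0, 0, 0, 0, 0]}}

```text
time: 6.68
ee_pos: [0.6466, -0.0929, 0.3015]
tcp_rot: [179.9, 0.0, 98.5]
wrist_force: [-0.3, 0.9, -0.6]
opening: 0.0259
grasp_force: 24.8
```

```bash
python3 - <<'E'
from h import *
o=bot.get_obs();print(o["time"],o["ee_pos"],o["tcp_rot"],o["opening"])
save("wrist","w3.png")
for cx,cf,k in list(center("wrist","cup1"))[:5]: print("cup",cx,round(cf,2),k,np.round(ray("wrist",cx,.015),4))
for cx,cf,k in list(center("wrist","green_marble"))[:5]: print("g",cx,round(cf,2),k,np.round(ray("wrist",cx,.14),4))
E
```

```text
6.6833 [ 0.64655025 -0.09293065  0.30145726] [1.79931398e+02 4.11433799e-03 9.84524498e+01] 0.025874542873363215
cup [311.5  11. ] 0.67 584 [0.6239 0.0418 0.015 ]
cup [311.  193.5] 0.63 752 [ 0.6433 -0.0914  0.015 ]
cup [311.5 102.5] 0.58 923 [ 0.633  -0.0198  0.015 ]
```

View pics/w3.png

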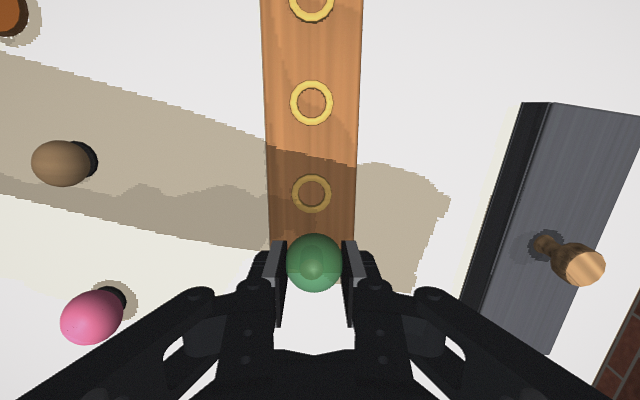

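Held green is at (314,262) between the pads, with its cup at (311,193) and the next cup at (311,102).

```bash
python3 - <<'E'
from h import *
o=bot.get_obs();print(o["ee_pos"]);z=o["ee_pos"][2]
im=cv2.imread("pics/w3.png").astype(int);m=((im[:,:,1]>im[:,:,2]+25)&(im[:,:,1]>im[:,:,0]+15)).astype(np.uint8)
n,l,s,c=cv2.connectedComponentsWithStats(m);i=1+np.argmax(s[1:,4]);print(s[i],c[i])
p=(s[i][0]+s[i][2]/2,s[i][1]+s[i][3]/2)
for d in(.160,.1676,.173):print(d,ray("wrist",p,z-d))
# cup ring centre by colour
for q in((311.5,102.5),(311,193.5)):print(ray("wrist",q,.015))
E
```

```text
[ 0.64610425 -0.09176925  0.30113725]
[ 286  239   56   54 2360] [313.44194915 265.07627119]
0.16 [ 0.64533653 -0.08947744  0.14113725]
0.1676 [ 0.64596454 -0.09355322  0.13353725]
0.173 [ 0.64641076 -0.09644916  0.12813725]
[ 0.63294905 -0.0196443   0.015     ]
[ 0.64323939 -0.09125587  0.015     ]
```

Call:
{"fn": "move_arm", "kwargs": {"jaw": [1, 1, 1, 1, 1, 1, 1], "delta_pos": [[-0.0013, 0.0005, -0.035], [0, 0, -0.035], [0, 0, -0.02], [0, 0, -0.01], [0, 0, -0.005], [0, 0, 0], [0, 0, 0]], "yaw": [0, 0, 0, 0, 0, 0, 0]}}

```text
time: 7.42
ee_pos: [0.6456, -0.0923, 0.197]
tcp_rot: [179.9, 0.0, 98.5]
wrist_force: [0.7, -0.2, 1.1]
opening: 0.026
grasp_force: 24.8
```

Call:
{"fn": "move_arm", "kwargs": {"jaw": [0.66, 0.64, 0.62, 0.6, 0.5, 0.45, 0.4], "delta_pos": [[0, 0, 0], [0, 0, 0], [0, 0, 0], [0, 0, 0], [0, 0, 0], [0, 0, 0.005], [0, 0, 0.02]], "yaw": [0, 0, 0, 0, 0, 0, 0]}}

```text
time: 8.0
ee_pos: [0.6443, -0.0925, 0.2174]
tcp_rot: [-179.7, -0.1, 98.5]
wrist_force: [0.6, -0.2, -0.0]
opening: 0.051
grasp_force: 0.0
```

Call:
{"fn": "move_arm", "kwargs": {"jaw": [0.4, 0.3, 0.3, 0.3, 0.3, 0.3, 0.3, 0.3, 0.3], "delta_pos": [[0, 0, 0.03], [-0.02, 0, 0.02], [-0.035, -0.0005, 0], [-0.035, -0.0005, 0], [-0.035, -0.0005, 0], [-0.035, -0.0005, 0], [-0.025, -0.0005, 0], [-0.012, -0.0005, 0], [0, 0, 0]], "yaw": [0, 0, 0, 0, 0, 0, 0, 0, 0]}}

```text
time: 8.75
ee_pos: [0.4462, -0.0957, 0.2712]
tcp_rot: [180.0, 0.0, 98.4]
wrist_force: [-0.1, -0.0, 0.0]
opening: 0.0598
grasp_force: 0.0
```

```bash
cat >> h.py <<'E'
def look(n,z,k=2):
    o=bot.get_obs();print(o["time"],np.round(o["ee_pos"],4))
    camera("wrist")
    for cx,cf,s in list(center("wrist",n))[:k]: print("wrist",cx,round(cf,2),s,np.round(ray("wrist",cx,z),4))
def check(n,r):
    z=.018+np.sqrt(r*r-.011**2);ob=[]
    for c in("scene","side"):
        camera(c)
        L=list(center(c,n))
        for cx,cf,s in L[:2]: print(c,cx,round(cf,2),s,np.round(ray(c,cx,z),4))
        if L: ob.append((c,L[0][0]))
    if len(ob)==2: print("tri",np.round(tri(ob),4),"expect z",z)
E
python3 - <<'E'
from h import *
look("wooden_ball",.0206); check("green_marble",.014)
E
```

```text
8.75 [ 0.4462 -0.0957  0.2712]
wrist [313.  207.5] 0.68 1997 [ 0.4476 -0.0955  0.0206]
scene [279. 281.] 0.51 295 [ 0.6469 -0.0921  0.0267]
side [255.5 229.5] 0.64 563 [0.3932 0.0142 0.0267]
side [382. 218.] 0.47 135 [ 0.6447 -0.0928  0.0267]
tri [ 0.4469  0.0118 -0.0962] expect z 0.02666025403784439
```

Green is seated in its cup. Now I grasp the wooden ball.

Call:
{"fn": "move_arm", "kwargs": {"jaw": [0.3, 0.3, 0.3, 0.3, 0.4, 0.6, 0.8, 1, 1, 1], "delta_pos": [[0.001, 0, -0.03], [0, 0, -0.03], [0, 0, -0.02], [0, 0, -0.006], [0, 0, 0], [0, 0, 0], [0, 0, 0], [0, 0, 0], [0, 0, 0], [0, 0, 0]], "yaw": [0, 0, 0, 0, 0, 0, 0, 0, 0, 0]}}

```text
time: 9.88
ee_pos: [0.4483, -0.0958, 0.1857]
tcp_rot: [-179.8, 0.0, 98.5]
wrist_force: [-13.3, -0.9, 7.0]
opening: 0.0355
grasp_force: 24.7
```

Call:
{"fn": "move_arm", "kwargs": {"jaw": [1, 1, 1, 1, 1, 1, 1, 1, 1, 1], "delta_pos": [[0, 0, 0.02], [0, 0, 0.04], [0.01, 0.004, 0.04], [0.03, 0.012, 0.01], [0.035, 0.014, 0], [0.035, 0.014, 0], [0.035, 0.014, 0], [0.028, 0.011, 0], [0.014, 0.005, 0], [0, 0, 0]], "yaw": [0, 0, 0, 0, 0, 0, 0, 0, 0, 0]}}

```text
time: 10.72
ee_pos: [0.6388, -0.0203, 0.295]
tcp_rot: [179.9, 0.0, 98.6]
wrist_force: [0.7, -0.4, -0.6]
opening: 0.0354
grasp_force: 25.4
```

```bash
python3 - <<'E'
from h import *
look("cup1",.015,4)
E
```

```text
10.7167 [ 0.6388 -0.0203  0.295 ]
wrist [307.5 197. ] 0.91 803 [ 0.631  -0.0227  0.015 ]
wrist [307.5  11. ] 0.91 551 [0.6118 0.1103 0.015 ]
```

Call:
{"fn": "move_arm", "kwargs": {"jaw": [1, 1, 1, 1, 1, 1, 1], "delta_pos": [[-0.0036, -0.001, -0.03], [0, 0, -0.035], [0, 0, -0.02], [0, 0, -0.008], [0, 0, -0.003], [0, 0, 0], [0, 0, 0]], "yaw": [0, 0, 0, 0, 0, 0, 0]}}

```text
time: 11.4
ee_pos: [0.6324, -0.023, 0.2]
tcp_rot: [179.9, 0.0, 98.5]
wrist_force: [-0.0, 0.2, -0.2]
opening: 0.0353
grasp_force: 25.4
```

Call:
{"fn": "move_arm", "kwargs": {"jaw": [0.56, 0.54, 0.52, 0.5, 0.4, 0.35, 0.3], "delta_pos": [[0, 0, 0], [0, 0, 0], [0, 0, 0], [0, 0, 0], [0, 0, 0], [0, 0, 0.005], [0, 0, 0.02]], "yaw": [0, 0, 0, 0, 0, 0, 0]}}

```text
time: 11.98
ee_pos: [0.6317, -0.0225, 0.2204]
tcp_rot: [-179.7, -0.1, 98.5]
wrist_force: [-0.2, 0.5, -1.2]
opening: 0.0594
grasp_force: 0.0
```

Call:
{"fn": "move_arm", "kwargs": {"jaw": [0.2, 0.15, 0.15, 0.15, 0.15, 0.15, 0.15, 0.15, 0.15, 0.15], "delta_pos": [[0, 0, 0.03], [0, 0, 0.03], [-0.02, -0.025, 0.01], [-0.025, -0.032, 0], [-0.025, -0.032, 0], [-0.025, -0.032, 0], [-0.025, -0.032, 0], [-0.025, -0.032, 0], [-0.021, -0.025, 0], [0, 0, 0]], "yaw": [0, 0, 0, 0, 0, 0, 0, 0, 0, 0]}}

```text
time: 12.82
ee_pos: [0.4635, -0.2359, 0.294]
tcp_rot: [-180.0, 0.1, 98.2]
wrist_force: [-0.5, 0.3, 0.3]
opening: 0.0723
grasp_force: 0.0
```

```bash
python3 - <<'E'
from h import *
look("pink_ball",.0263); check("wooden_ball",.0185)
E
```

```text
12.8167 [ 0.4635 -0.2359  0.294 ]
wrist [319.  195.5] 0.92 2917 [ 0.4688 -0.2285  0.0263]
scene [323.  261.5] 0.58 463 [ 0.636  -0.021   0.0329]
side [347.5 305.5] 0.32 534 [ 0.4641 -0.2368  0.0329]
tri [ 0.5262 -0.0616 -0.1216] expect z 0.032874474780643516
```

Wood is in place. Now the pink ball.

Call:
{"fn": "move_arm", "kwargs": {"jaw": [0.15, 0.15, 0.15, 0.15, 0.25, 0.45, 0.6, 0.8, 1, 1], "delta_pos": [[0.0045, 0.005, -0.035], [0, 0, -0.035], [0, 0, -0.025], [0, 0, -0.009], [0, 0, 0], [0, 0, 0], [0, 0, 0], [0, 0, 0], [0, 0, 0], [0, 0, 0]], "yaw": [0, 0, 0, 0, 0, 0, 0, 0, 0, 0]}}

```text
time: 13.95
ee_pos: [0.47, -0.2278, 0.1919]
tcp_rot: [-179.8, 0.1, 98.4]
wrist_force: [-17.5, 0.0, 11.0]
opening: 0.0459
grasp_force: 24.6
```

Call:
{"fn": "move_arm", "kwargs": {"jaw": [1, 1, 1, 1, 1, 1, 1, 1, 1, 1], "delta_pos": [[0, 0, 0.02], [0, 0, 0.04], [0, 0.005, 0.04], [0.018, 0.033, 0.01], [0.018, 0.033, 0], [0.018, 0.033, 0], [0.018, 0.033, 0], [0.018, 0.033, 0], [0.018, 0.033, 0], [0.018, 0.033, 0]], "yaw": [0, 0, 0, 0, 0, 0, 0, 0, 0, 0]}}

```text
time: 14.78
ee_pos: [0.598, 0.0105, 0.302]
tcp_rot: [179.8, 0.0, 98.5]
wrist_force: [-0.1, -0.7, 0.3]
opening: 0.0455
grasp_force: 26.6
```

Call:
{"fn": "move_arm", "kwargs": {"jaw": [1, 1, 1, 1], "delta_pos": [[0.018, 0.03, 0], [0.013, 0.014, 0], [0, 0, 0], [0, 0, 0]], "yaw": [0, 0, 0, 0]}}

```text
time: 15.12
ee_pos: [0.6286, 0.0535, 0.3009]
tcp_rot: [179.9, 0.0, 98.6]
wrist_force: [-0.5, -0.3, -0.6]
opening: 0.0456
grasp_force: 26.5
```

```bash
python3 - <<'E'
from h import *
o=bot.get_obs();z=o["ee_pos"][2];print(o["ee_pos"])
look("pink_ball",z-.1656)
for cx,cf,s in list(center("wrist","cup1"))[:4]: print("cup",cx,round(cf,2),s,np.round(ray("wrist",cx,.015),4))
E
```

```text
[0.62860061 0.0535076  0.30089488]
15.1167 [0.6286 0.0535 0.3009]
wrist [313.  272.5] 0.67 8133 [0.6277 0.048  0.1353]
cup [306.  106.5] 0.8 980 [0.6112 0.1202 0.015 ]
cup [307. 197.] 0.69 825 [0.6222 0.0488 0.015 ]
cup [307. 336.] 0.68 327 [ 0.6418 -0.0879  0.015 ]
```

Call:
{"fn": "move_arm", "kwargs": {"jaw": [1, 1, 1, 1, 1, 1, 1], "delta_pos": [[-0.0035, 0, -0.03], [0, 0, -0.035], [0, 0, -0.02], [0, 0, -0.008], [0, 0, -0.003], [0, 0, 0], [0, 0, 0]], "yaw": [0, 0, 0, 0, 0, 0, 0]}}

```text
time: 15.85
ee_pos: [0.6246, 0.0516, 0.2047]
tcp_rot: [179.9, 0.0, 98.4]
wrist_force: [-0.2, -0.1, -0.8]
opening: 0.0452
grasp_force: 26.8
```

Call:
{"fn": "move_arm", "kwargs": {"jaw": [0.44, 0.42, 0.4, 0.38, 0.3, 0.25, 0.2], "delta_pos": [[0, 0, 0], [0, 0, 0], [0, 0, 0], [0, 0, 0], [0, 0, 0], [0, 0, 0.005], [0, 0, 0.02]], "yaw": [0, 0, 0, 0, 0, 0, 0]}}

```text
time: 16.43
ee_pos: [0.6237, 0.0524, 0.2255]
tcp_rot: [-179.7, -0.0, 98.5]
wrist_force: [-0.4, -0.2, -0.3]
opening: 0.0683
grasp_force: 0.0
```

Call:
{"fn": "move_arm", "kwargs": {"jaw": [0.1, 0, 0, 0, 0, 0, 0, 0, 0, 0], "delta_pos": [[0, 0, 0.03], [0, 0, 0.03], [-0.02, 0.006, 0.015], [-0.035, 0.01, 0], [-0.035, 0.01, 0], [-0.035, 0.01, 0], [-0.023, 0.006, 0], [-0.01, 0.003, 0], [0, 0, 0], [0, 0, 0]], "yaw": [0, 0, 0, 0, 0, 0, 0, 0, 0, 0]}}

```text
time: 17.27
ee_pos: [0.467, 0.0975, 0.3039]
tcp_rot: [179.9, 0.0, 98.5]
wrist_force: [0.2, 0.7, 0.6]
opening: 0.0858
grasp_force: 0.0
```

```bash
python3 - <<'E'
from h import *
look("blue_ball",.0322); check("pink_ball",.0235)
E
```

```text
17.2667 [0.467  0.0975 0.3039]
wrist [311.5 200.5] 0.92 4149 [0.4654 0.0963 0.0322]
scene [363.5 245. ] 0.77 705 [0.6278 0.0494 0.0388]
scene [349.5 190. ] 0.15 717 [0.4762 0.0927 0.0388]
side [340.  179.5] 0.8 267 [0.6249 0.0488 0.0388]
tri [0.626  0.0505 0.037 ] expect z 0.03876655965729518
```

Pink is seated. Now the blue ball.

Call:
{"fn": "move_arm", "kwargs": {"jaw": [0, 0, 0, 0, 0.1, 0.3, 0.5, 0.8, 1, 1], "delta_pos": [[-0.001, -0.001, -0.035], [0, 0, -0.035], [0, 0, -0.03], [0, 0, -0.01], [0, 0, 0], [0, 0, 0], [0, 0, 0], [0, 0, 0], [0, 0, 0], [0, 0, 0]], "yaw": [0, 0, 0, 0, 0, 0, 0, 0, 0, 0]}}

```text
time: 18.4
ee_pos: [0.4664, 0.0965, 0.1951]
tcp_rot: [179.8, -0.0, 98.5]
wrist_force: [0.7, -0.9, 7.8]
opening: 0.0561
grasp_force: 26.9
```

Call:
{"fn": "move_arm", "kwargs": {"jaw": [1, 1, 1, 1, 1, 1, 1, 1, 1, 1], "delta_pos": [[0, 0, 0.02], [0, 0, 0.04], [0, 0, 0.04], [0.025, 0.004, 0.01], [0.035, 0.006, 0], [0.035, 0.006, 0], [0.03, 0.005, 0], [0.015, 0.003, 0], [0.01, 0.001, 0], [0, 0, 0]], "yaw": [0, 0, 0, 0, 0, 0, 0, 0, 0, 0]}}

```text
time: 19.23
ee_pos: [0.6171, 0.1216, 0.3027]
tcp_rot: [-180.0, 0.0, 98.5]
wrist_force: [-0.3, -0.1, -0.5]
opening: 0.0568
grasp_force: 27.1
```

```bash
python3 - <<'E'
from h import *
z=bot.get_obs()["ee_pos"][2]
look("blue_ball",z-.161)
for cx,cf,s in list(center("wrist","cup1"))[:4]: print("cup",cx,round(cf,2),s,np.round(ray("wrist",cx,.015),4))
E
```

```text
19.2333 [0.6171 0.1216 0.3027]
cup [309. 189.] 0.94 611 [0.6098 0.1248 0.015 ]
cup [309.  343.5] 0.68 677 [ 0.6322 -0.029   0.015 ]
cup [309.5 334.5] 0.51 33 [ 0.6312 -0.0186  0.015 ]
```

Call:
{"fn": "move_arm", "kwargs": {"jaw": [1, 1, 1, 1, 1, 1, 1], "delta_pos": [[-0.002, -0.0005, -0.03], [0, 0, -0.035], [0, 0, -0.02], [0, 0, -0.006], [0, 0, -0.003], [0, 0, 0], [0, 0, 0]], "yaw": [0, 0, 0, 0, 0, 0, 0]}}

```text
time: 19.97
ee_pos: [0.6139, 0.121, 0.2112]
tcp_rot: [179.9, -0.0, 98.5]
wrist_force: [0.3, -0.5, -0.9]
opening: 0.0564
grasp_force: 27.1
```

Call:
{"fn": "move_arm", "kwargs": {"jaw": [0.32, 0.3, 0.28, 0.24, 0.2, 0.1, 0], "delta_pos": [[0, 0, 0], [0, 0, 0], [0, 0, 0], [0, 0, 0], [0, 0, 0], [0, 0, 0.005], [0, 0, 0.02]], "yaw": [0, 0, 0, 0, 0, 0, 0]}}

```text
time: 20.55
ee_pos: [0.6128, 0.1207, 0.2315]
tcp_rot: [-179.7, 0.0, 98.5]
wrist_force: [-0.5, -1.1, 0.5]
opening: 0.085
grasp_force: 0.0
```

Call:
{"fn": "move_arm", "kwargs": {"jaw": [0, 0, 0, 0, 0, 0, 0, 0, 0, 0], "delta_pos": [[0, 0, 0.03], [0, 0, 0.03], [0, 0, 0.03], [-0.03, 0, 0.02], [-0.03, 0, 0], [-0.03, 0, 0], [-0.03, 0, 0], [-0.02, 0, 0], [0, 0, 0], [0, 0, 0]], "yaw": [0, 0, 0, 0, 0, 0, 0, 0, 0, 0]}}

```text
time: 21.38
ee_pos: [0.473, 0.1209, 0.3452]
tcp_rot: [179.9, -0.0, 98.5]
wrist_force: [-0.2, -0.9, -0.6]
opening: 0.0854
grasp_force: 0.0
```

```bash
python3 - <<'E'
from h import *
for n,r in(("blue_ball",.029),("pink_ball",.0235),("wooden_ball",.0185),("green_marble",.014)): print(n);check(n,r)
im=save("scene","end.png");a=cv2.resize(im[140:330,180:480],(800,507),interpolation=cv2.INTER_CUBIC);cv2.imwrite("pics/endc.png",a[:,:,::-1])
im=save("side","end2.png");a=cv2.resize(im[100:280,210:450],(800,600),interpolation=cv2.INTER_CUBIC);cv2.imwrite("pics/endc2.png",a[:,:,::-1])
E
```

```text
blue_ball
scene [400.5 228. ] 0.95 1015 [0.6156 0.1214 0.0448]
side [321.5 163. ] 0.92 449 [0.6141 0.1181 0.0448]
tri [0.6152 0.121  0.0436] expect z 0.04483281572999748
pink_ball
scene [363.5 244.5] 0.73 704 [0.6268 0.0499 0.0388]
side [340.  179.5] 0.83 281 [0.6249 0.0488 0.0388]
tri [0.6257 0.0503 0.0376] expect z 0.03876655965729518
wooden_ball
scene [323.  261.5] 0.8 473 [ 0.636  -0.021   0.0329]
side [360.5 197.5] 0.77 207 [ 0.6363 -0.0215  0.0329]
side [255.5 229. ] 0.34 646 [0.3924 0.0101 0.0329]
tri [ 0.6363 -0.0212  0.0329] expect z 0.032874474780643516
green_marble
scene [279. 281.] 0.7 297 [ 0.6469 -0.0921  0.0267]
side [382. 218.] 0.71 138 [ 0.6447 -0.0928  0.0267]
tri [ 0.6456 -0.0918  0.0253] expect z 0.02666025403784439
```

View pics/endc.png

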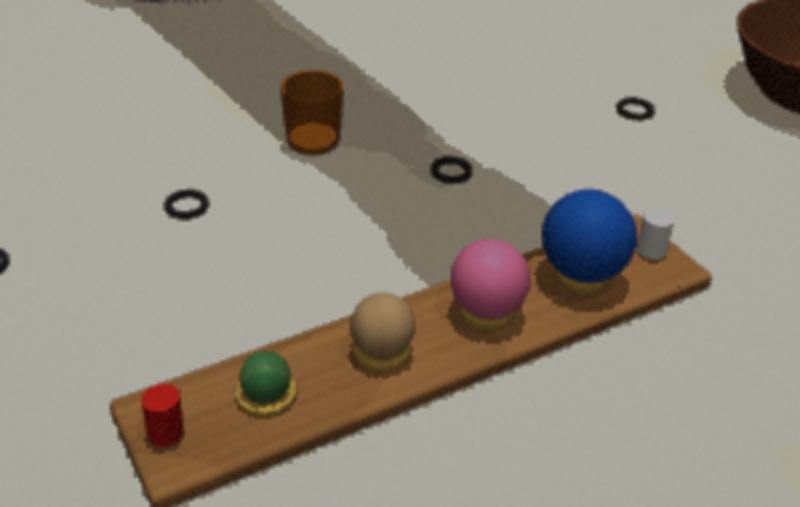

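View pics/endc2.png

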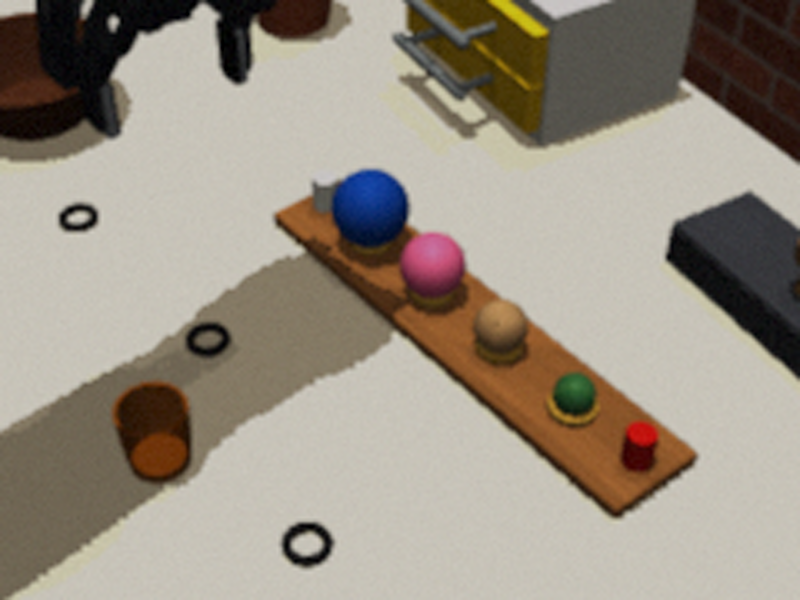

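Both crops show green, wood, pink and blue seated in order from the red peg to the white peg. The candle is standing in its place and the gripper is clear.

```bash
python3 -c "
from workcell import bot
print(bot.job_done())"
```

```text
the job is handed in; nothing more can be done
None
```

The job is handed in: from the red peg to the white peg the cups hold the green, wooden, pink and blue balls, all seated in the last pictures, with the candle glass still standing in its place, after about 22 s on the robot's clock.

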